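Load a ceramic fuse and rack it in

TASK

Of the two ceramic fuses lying on the rubber mat, pick up the longer one gently (its tube cracks if it is gripped harder than about 50 N), without letting it roll off onto the bench, and lay it without a knock, centred, across the two steel saddles of the fuse base's carriage, which stands open. Let go of it, then push the carriage by its front plate fully home with the fuse lying in it. Leave the short fuse, the relay and the screwdriver where they are.

Things in the scene. Friction and masses are not known exactly. Their poses are not given: they have to be found in the camera images.
- long_fuse_mid (a point): Centre of the long fuse, a cylinder lying on its side on the mat: 150 mm long along its own y axis, white ceramic tube 36 mm in diameter with a bright steel cap, 40 mm in diameter and 30 mm long, on each end, so its axis lies 20 mm above what it rests on. It rolls freely when nudged sideways; its x and z axes turn with it.
- long_fuse: The same long fuse, origin on its surface half-way along (use long_fuse_mid for its position). About 0.28 kg, it varies. It can be gripped from above across the ceramic tube at the middle; 20 to 30 N of grip is ample to carry it, and the limit is 50 N (on each finger).
- short_fuse_mid (a point): Centre of the short fuse, a bystander: the same look and diameters but only 100 mm long (along its y axis), lying on the mat beside the long one, roughly parallel to it, 110 mm or more between their axes at the middles; the two may be in either order. It rolls when nudged.
- mat: Black rubber mat, 270 x 220 x 4 mm, fixed flat on the bench (bench top at z = 0); origin under its centre, x along the 270 mm side. The fuses lie on it, roughly along its y axis.
- unit: Fuse base fixed to the bench left or right of the mat: grey base plate 290 x 210 x 12 mm; black walls 92 mm high, no roof, round its far part: back wall with inner face at x = 81 mm, side walls from x = -22 to 83 mm, inner faces at y = +-92 mm. Origin on the underside, below the saddles' middle when the carriage is home; z up; the carriage goes home along +x, opens along -x.
- carriage (a joint): How far the carriage stands open, in m: 0 = fully home against its stop, grows as it slides towards -x of the base, at most 0.09. It starts 0.06 to 0.085 open, stays where it is left and slides with about 2 N of friction.
- cradle (a point): Where the fuse's centre belongs, moving with the carriage: midway between its two saddles, 62 mm above the bench, 40 mm above the carriage's floor. y: the lying fuse's axis; z up; x: the way home. Saddles: steel V-blocks 20 mm wide at y = +-58 mm, 45 degree flanks reaching 25 mm either side in x and up to 4 mm below the fuse's axis; they carry the steel caps, 96 mm free between them.
- push_plate (a point): Middle of the outer (-x) face of the carriage's front plate, 55 mm above the bench, where the carriage is pushed; axes as the cradle's. The plate is upright, 170 mm wide along y, 10 mm thick, and its top edge is 85 mm above the bench; its inner face is 75 mm from the middle of the saddles. Push along +x.
- relay: Bystander: plug-in relay, a pale clear block on a black socket, 40 x 36 mm and 66 mm high, origin under its centre, standing on the bench.
- screwdriver: Bystander: screwdriver 190 mm long, green handle, lying on the bench between the mat and the fuse base.
Not all that is in view belongs to the job. What is shaped like the long_fuse but orange, red or yellow is not meant.

How it is judged:
On the way:
1. the long fuse lies in both saddles, let go, while the carriage is still open (more than 40 mm) (x of long_fuse_mid in the frame of cradle between -0.005 and 0.005 m and y of long_fuse_mid in the frame of cradle between -0.014 and 0.014 m and z of long_fuse_mid in the frame of cradle between -0.005 and 0.005 m and angle between the y axis of long_fuse_mid and the y axis of cradle, either way round below 0.1 rad and linear speed of long_fuse below 0.02 m/s and contact force between the fingers and long_fuse below 0.1 N and value of joint carriage above 0.04 m), for 0.2 s.
At the end, for the whole second after the job is handed in: The carriage is home (within 4 mm of its stop) and the long fuse lies at rest and released in both saddles: its centre within 5 mm of the cradle point in x and in z and within 14 mm in y, its axis within 0.1 rad of the cradle's y (value of joint carriage below 0.004 m and contact force between the fingers and long_fuse below 0.1 N and x of long_fuse_mid in the frame of cradle between -0.005 and 0.005 m and y of long_fuse_mid in the frame of cradle between -0.014 and 0.014 m and z of long_fuse_mid in the frame of cradle between -0.005 and 0.005 m and angle between the y axis of long_fuse_mid and the y axis of cradle, either way round below 0.1 rad and linear speed of long_fuse below 0.02 m/s); the robot touches nothing.
It fails at once if the long fuse is squeezed with more than about 50 N of grip, that is 104 N on the two fingers together (contact force between the fingers and long_fuse above 104 N).
It fails at once if the long fuse is knocked or pressed against the fuse base or the mat with more than 40 N (contact force between long_fuse and unit above 40 N or contact force between long_fuse and mat above 40 N).
It fails at once if the long fuse rolls off the mat onto the bench (height (world z) of long_fuse_mid below 0.022 m).
It fails at once if the short fuse, the relay or the screwdriver is moved by more than 25 mm (distance of any of short_fuse_mid, relay, screwdriver from where it was at the start of the episode above 0.025 m).
It also fails if it takes over 61 s, if anything falls off the work surface, if the arm or the gripper's body presses on something with over 40 N, if the wrist force passes 120 N, or if a joint passes its speed limit or range.

ROBOT

A 6-joint arm with a two-finger parallel gripper is mounted at the origin on the work surface. World frame = base frame: x ahead of the robot, y to its left, z up, the work surface at z = 0. Lengths are in m, angles in rad, forces in N, time in s.
With the tool pointing down it reaches from about 0.375 to 0.975 m from the base axis. Payload 3.8 kg.
Tool frame: the origin (TCP) lies at the very end of the fingers, on their centre line; the grasp point (between the pads) lies 19 mm behind it; z points along the fingers, y is the line along which they close (so a half turn about z gives the same grasp; the last joint's range is limited). The gripper opens to 85 mm and grips with 20 to 120 N. Pads are 22 mm wide; open, the fingers measure 114 mm over their backs; the gripper's body (76 mm by 85 mm) begins 54 mm behind the grasp point. The pads swing forward as they close: fully open they stand 13 mm farther back than shut.
Start: joints at [-1.278, 0.264, 1.604, -0, 1.274, -0.037], TCP at [0.219, -0.639, 0.231] pointing down, gripper open.
Joint ranges: [-2.63, 2.63], [-0.94, 2.18], [0.31, 2.57], [-1.31, 4.45], [0, 2.66], [-2.55, 2.55]. Speed limits (rad/s): [2.57, 2.57, 3.14, 3.14, 3.14, 3.14].

INTERFACE

Orientations are given as a rotation vector (axis times angle).
In Python, from workcell import read_state, read_camera, calibration, finish_job gives the robot as it stands.
- The arm moves only by the tool step_arm, never from a script. Its argument "commands" is a list of rows, each an object of numbers: "fingers": the gripper's target within -1 to 1 (shut at 1, half-way at 0, fully open at -1); "dx", "dy", "dz": the shift along the tool's x, y, z in m; "roll": the turn about the tool's z in degrees. In form: [{"fingers": .., "dx": .., "dy": .., "dz": .., "roll": ..}, ...]. A call has 1 to 8 rows; each row is the pose to reach, as a shift and turn from the pose commanded when the call began, along the tool's axes at that moment; what a row does not reach only later rows make up. A row lasts 1/8 s, in which the tool goes at most 62.5 mm and 10.7 degrees, less where a joint would pass 70% of its speed; a pose out of reach is approached as far as the arm can. A call with a gripper value outside its range is refused whole. The fingers move at their own pace and stop on an object; "squeeze" is the grip in N (left out, the last holds). Time passes only in rows, so rows that repeat a pose let the fingers close. It gives the time, the measured TCP pose, the force, the opening and the grip force at its end, in the units of the state.
- read_state(): the state, without advancing time (a new reading comes with each control period).
- read_camera(name): name is "scene" or "top" or "wrist"; returns (picture, depth): 400x640x3 uint8, blue, green, red; 400x640 float32, m along the optical axis (not along the pixel's ray), 0 where there is no reading.
- calibration(name): a dict with "intrinsics" (3x3 intrinsics, pixels), "world_to_cam" (4x4, takes a point from world to camera coordinates). Camera axes: x right, y up, looking along -z (the intrinsics and any distortion apply to the point x, -y, -z); pixel columns grow to the right and rows downward; lengths in m; the calibration is good to about 2 mm. A picture is of the moment at which its call begins: read the wrist's pose just before it. calibration takes no time and is no camera call; for the wrist camera it gives the pose at the moment of the call.
- finish_job(): hands the job in; it is judged then, once.
The state is a dict: "time": time; "q": joint angles; "joint_vel": joint speeds; "joint_torque": joint torques, N m; "tool_pos": TCP position; "tcp_rot": TCP orientation; "wrist_force": force on the tool from outside, world axes, zero at the start; "torque": the same for the moment, N m; "width": opening from 0.0 (shut) to 1.0 (fully open); "grip_force": force on a finger pad.
Only numpy, scipy, OpenCV 4.12 (cv2) and the standard library are available. Lean on these libraries where they do the work, as an engineer would, in place of code of your own. Each camera call takes 0.05 s, during which the arm holds its last target. There are 200 camera calls.

## Working session

There is one attempt and no reset: what is moved stays moved. The work goes in short steps, Python scripts to look and compute and a tool call to move; the robot and the scene stay as the last step left them, time stands still between calls to the robot, and variables do not carry over. Pictures are saved under pics/ and viewed, at most 10 in all, crops included, and the job is handed in when it is done.

Besides the shell and the picture viewer there is one more tool, called as name(argument=value, ...) on one line, values as JSON. step_arm: Moves the arm, as the interface text tells. Its arguments: {"type":"object","properties":{"commands":{"type":"array","items":{"type":"object","properties":{"fingers":{"type":"number"},"dx":{"type":"number"},"dy":{"type":"number"},"dz":{"type":"number"},"roll":{"type":"number"}}}},"squeeze":{"type":"number"}},"required":["commands"]}

```bash
mkdir -p pics; ls; cat > h.py <<'E'
import numpy as np, cv2
from workcell import read_state, read_camera, calibration, finish_job
def world(name, depth, cal=None):
    c=cal or calibration(name); K=np.array(c["intrinsics"]); T=np.linalg.inv(np.array(c["world_to_cam"]))
    v,u=np.mgrid[0:depth.shape[0],0:depth.shape[1]]
    x=(u-K[0,2])/K[0,0]*depth; y=(v-K[1,2])/K[1,1]*depth
    P=np.stack([x,-y,-depth],-1)
    W=P@T[:3,:3].T+T[:3,3]; W[depth<=0]=np.nan
    return W
E
python3 - <<'E'
from h import *
print(read_state())
for n in ("scene","top"):
    p,d=read_camera(n); np.savez(f"{n}0.npz",p=p,d=d); cv2.imwrite(f"pics/{n}0.png",p)
    c=calibration(n); print(n,c)
E
```

```text
pics
{'time': 0.0, 'q': array([-1.27790925e+00,  2.64775916e-01,  1.60538435e+00,  9.39836479e-06,
        1.27367240e+00, -3.69054455e-02]), 'joint_vel': array([-2.03385788e-04, -2.61685374e-03,  1.34590774e-03, -9.31225937e-05,
       -1.16177171e-03,  1.41959391e-03]), 'joint_torque': array([-7.73327483e-04, -5.15115058e+01, -3.67314434e+01, -2.99759095e-04,
        1.29549552e-02,  4.20899744e-05]), 'tool_pos': array([ 0.21838423, -0.63792817,  0.22994108]), 'tcp_rot': array([-3.09678617e+00, -5.15323280e-01,  4.34817168e-04]), 'wrist_force': array([ 0.21179041, -0.93334096, -0.09300709]), 'torque': array([-0.0651932 ,  0.01253908, -0.01552158]), 'grip_force': 0.0, 'width': 1.0033263684565692}
scene {'intrinsics': array([[402.17198946,   0.        , 310.23926037],
       [  0.        , 402.17198946, 194.94878555],
       [  0.        ,   0.        ,   1.        ]]), 'world_to_cam': array([[ 0.06703913,  0.99762885, -0.01557005, -0.13146708],
       [-0.68173595,  0.05719477,  0.7293592 ,  0.35281118],
       [ 0.72852031, -0.03828094,  0.68395374, -1.55030859],
       [ 0.        ,  0.        ,  0.        ,  1.        ]])}
top {'intrinsics': array([[494.1437455 ,   0.        , 327.29103115],
       [  0.        , 494.1437455 , 197.94771983],
       [  0.        ,   0.        ,   1.        ]]), 'world_to_cam': array([[ 1.69409722e-02, -9.99850652e-01,  3.41732832e-03,
         6.70352371e-02],
       [ 9.90068780e-01,  1.72520942e-02,  1.39521240e-01,
        -5.79723259e-01],
       [-1.39559359e-01,  1.01976463e-03,  9.90213182e-01,
        -1.38866730e+00],
       [ 0.00000000e+00,  0.00000000e+00,  0.00000000e+00,
         1.00000000e+00]])}
```

View pics/top0.png

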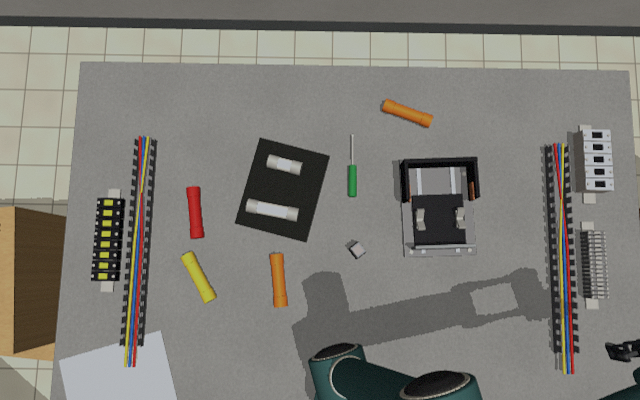

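View pics/scene0.png

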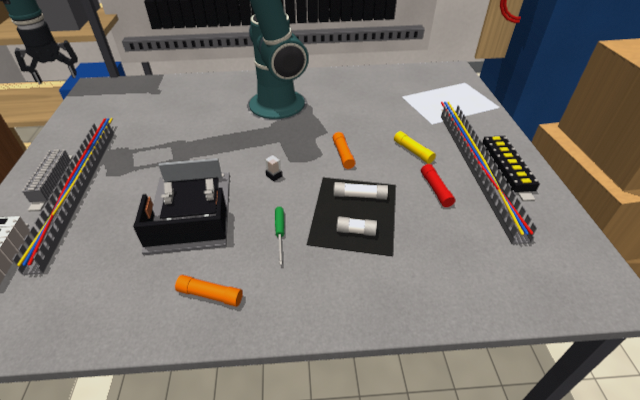

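Top view: the long white fuse is at about (272,210) and the short white one at about (284,165), both on the mat. The carriage saddles are at (421,218) and (460,218), with the front plate near row 250. The orange, red and yellow cylinders are decoys. The longer white cylinder is the one meant, so I'll measure it and confirm in a crop.

```bash
python3 - <<'E'
from h import *
z=np.load("top0.npz"); p,d=z["p"],z["d"]; W=world("top",d)
g=p.min(2)
def fit(box,zlo,zhi,extra=None):
    x0,y0,x1,y1=box; w=W[y0:y1,x0:x1]; m=(w[...,2]>zlo)&(w[...,2]<zhi)
    if extra is not None: m&=extra[y0:y1,x0:x1]
    q=w[m]; r=cv2.minAreaRect(q[:,:2].astype(np.float32)); print(len(q),r,q.mean(0), cv2.boxPoints(r).round(3).tolist())
fit((240,190,304,230),.018,.06)
fit((262,145,306,182),.018,.06)
print("mat z",np.nanmedian(W[220:232,250:290,2]), "bench", np.nanmedian(W[300:330,200:250,2]))
print("unit walls"); fit((390,145,490,265),.085,.11)
print("plate"); fit((390,240,490,265),.075,.1)
fit((390,145,490,265),.006,.11)
print("saddles");fit((412,200,430,235),.045,.075);fit((450,200,472,235),.045,.075)
for v in range(150,262,4): print(v,[round(float(W[v,u,2]),3) for u in (405,421,440,460,475)],W[v,440,:2].round(3))
c=lambda a,s:cv2.resize(a,None,fx=s,fy=s,interpolation=cv2.INTER_CUBIC)
cv2.imwrite("pics/crop1.png",np.hstack([c(p[130:260,225:335],3.6),c(p[145:275,385:495],3.6)]))
E
```

```text
670 ((0.5447431802749634, 0.23636212944984436), (0.15091940760612488, 0.03995148837566376), 79.55635833740234) [0.54364523 0.23592255 0.03859423] [[0.5109999775886536, 0.16599999368190765], [0.5509999990463257, 0.1589999943971634], [0.578000009059906, 0.3070000112056732], [0.5389999747276306, 0.3140000104904175]]
444 ((0.6787129640579224, 0.20525529980659485), (0.09993462264537811, 0.03864947706460953), 76.9820556640625) [0.67704117 0.20495703 0.03879206] [[0.6489999890327454, 0.16099999845027924], [0.6859999895095825, 0.15199999511241913], [0.7089999914169312, 0.25], [0.6710000038146973, 0.257999986410141]]
mat z 0.003468012226284012 bench -0.00015401548401383636
unit walls
795 ((0.5672948360443115, -0.24604186415672302), (0.2546851634979248, 0.21041348576545715), 3.1284613609313965) [ 0.63434044 -0.24166735  0.09103187] [[0.4339999854564667, -0.14800000190734863], [0.44600000977516174, -0.3580000102519989], [0.699999988079071, -0.3440000116825104], [0.6890000104904175, -0.1340000033378601]]
plate
229 ((0.4450555741786957, -0.2527884244918823), (0.010141764767467976, 0.1683450937271
[... 2058 characters left out ...]
0.053, -0.002] [ 0.551 -0.253]
214 [0.011, 0.046, 0.021, 0.044, 0.007] [ 0.54  -0.253]
218 [0.014, 0.036, 0.021, 0.032, -0.001] [ 0.528 -0.253]
222 [0.013, 0.039, 0.022, 0.05, -0.005] [ 0.516 -0.252]
226 [0.011, 0.049, 0.022, 0.059, 0.001] [ 0.504 -0.252]
230 [0.011, 0.019, 0.021, 0.021, 0.002] [ 0.493 -0.252]
234 [0.008, nan, 0.021, 0.024, 0.008] [ 0.481 -0.252]
238 [0.016, 0.022, 0.018, 0.016, 0.006] [ 0.47  -0.253]
242 [0.015, 0.021, 0.019, 0.024, 0.01] [ 0.458 -0.252]
246 [0.013, 0.084, 0.083, 0.086, 0.089] [ 0.444 -0.237]
250 [0.011, 0.019, 0.014, 0.013, 0.014] [ 0.435 -0.253]
254 [0.015, 0.012, 0.009, 0.01, 0.012] [ 0.424 -0.254]
258 [-0.001, 0.0, -0.002, -0.003, 0.003] [ 0.412 -0.256]
```

View pics/crop1.png

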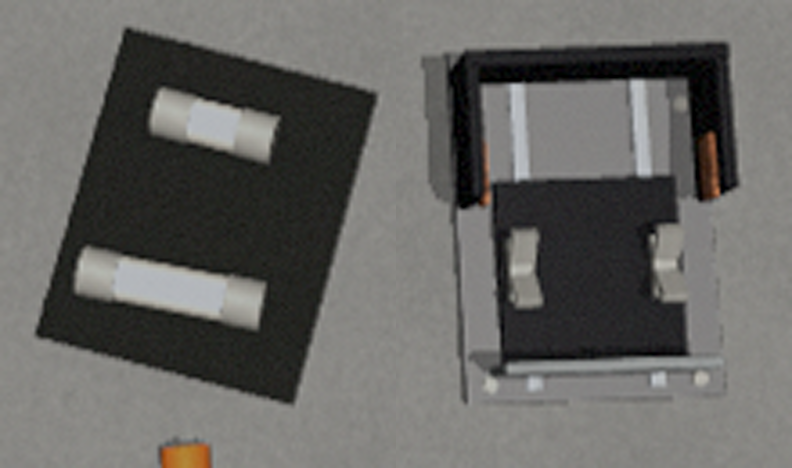

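The crop confirms it: the lower-left fuse, 151 mm long by my fit, is the long one, and the upper one is 100 mm. The carriage's V-saddles and front plate also show clearly. I'll go above the long fuse.

```bash
cat >> h.py <<'E'
from scipy.spatial.transform import Rotation as R
def go(x,y,z,ang=None):
    """tool shift and roll to reach world xyz with tool y at world angle ang (deg, mod 180)"""
    s=read_state(); M=R.from_rotvec(s["tcp_rot"]).as_matrix()
    d=M.T@(np.array([x,y,z])-s["tool_pos"]); r=0
    a=np.degrees(np.arctan2(M[1,1],M[0,1]))
    if ang is not None:
        r=-((ang-a+90)%180-90)   # tool z is down
    print("t",round(s["time"],2),"pos",s["tool_pos"].round(4),"tooly",a.round(1),"tilt",np.degrees(np.arccos(-M[2,2])).round(2),"q6",s["q"][5].round(2),"-> d",d.round(4),"roll",round(r,1))
E
python3 -c "
from h import *
go(.545,.236,.2,-10.4)"
```

```text
t 0.1 pos [ 0.2184 -0.638   0.2301] tooly -71.1 tilt 0.12 q6 -0.04 -> d [ 0.592  -0.721   0.0316] roll -60.7
```

step_arm(commands=[{"fingers": -1, "dx": 0.592, "dy": -0.721, "dz": 0.03, "roll": -60.7}, {"fingers": -1, "dx": 0.592, "dy": -0.721, "dz": 0.03, "roll": -60.7}, {"fingers": -1, "dx": 0.592, "dy": -0.721, "dz": 0.03, "roll": -60.7}, {"fingers": -1, "dx": 0.592, "dy": -0.721, "dz": 0.03, "roll": -60.7}, {"fingers": -1, "dx": 0.592, "dy": -0.721, "dz": 0.03, "roll": -60.7}, {"fingers": -1, "dx": 0.592, "dy": -0.721, "dz": 0.03, "roll": -60.7}, {"fingers": -1, "dx": 0.592, "dy": -0.721, "dz": 0.03, "roll": -60.7}, {"fingers": -1, "dx": 0.592, "dy": -0.721, "dz": 0.03, "roll": -60.7}])

```text
time: 1.1
tool_pos: [0.3936, -0.1685, 0.215]
tcp_rot: [2.414, 2.01, 0.0]
wrist_force: [1.7, 0.0, -0.6]
width: 1.0
grip_force: 0.0
```

```bash
python3 -c "
from h import *
go(.545,.236,.2,-10.4)"
```

```text
t 1.1 pos [ 0.3936 -0.1685  0.215 ] tooly -10.4 tilt 0.02 q6 -0.28 -> d [0.4252 0.0756 0.015 ] roll -0.0
```

step_arm(commands=[{"fingers": -1, "dx": 0.425, "dy": 0.075, "dz": 0.015}, {"fingers": -1, "dx": 0.425, "dy": 0.075, "dz": 0.015}, {"fingers": -1, "dx": 0.425, "dy": 0.075, "dz": 0.015}, {"fingers": -1, "dx": 0.425, "dy": 0.075, "dz": 0.015}, {"fingers": -1, "dx": 0.425, "dy": 0.075, "dz": 0.015}, {"fingers": -1, "dx": 0.425, "dy": 0.075, "dz": 0.015}, {"fingers": -1, "dx": 0.425, "dy": 0.075, "dz": 0.015}, {"fingers": -1, "dx": 0.425, "dy": 0.075, "dz": 0.015}])

```text
invalid input
```

```bash
python3 - <<'E'
from h import *
go(.545,.236,.1,-10.4)
c=calibration("wrist"); p,d=read_camera("wrist"); cv2.imwrite("pics/w1.png",p); np.savez("w1.npz",p=p,d=d,K=c["intrinsics"],T=c["world_to_cam"])
W=world("wrist",d,c)
m=(W[...,2]>.02)&(W[...,2]<.055)&(np.hypot(W[...,0]-.545,W[...,1]-.236)<.1)
q=W[m]; print(len(q),cv2.minAreaRect(q[:,:2].astype(np.float32)),q.mean(0))
# ridge: top strip
t=q[q[:,2]>.034]; print(len(t),t.mean(0)); v=np.linalg.svd(t[:,:2]-t[:,:2].mean(0),full_matrices=0)[2][0]; print(np.degrees(np.arctan2(v[1],v[0])))
E
```

```text
t 1.1 pos [ 0.3936 -0.1685  0.215 ] tooly -10.4 tilt 0.02 q6 -0.28 -> d [0.4252 0.0756 0.115 ] roll -0.0
0 ((0.0, 0.0), (0.0, 0.0), 0.0) [nan nan nan]
0 [nan nan nan]<stdin>:6: RuntimeWarning: Mean of empty slice.
  ret = um.true_divide(
<stdin>:8: RuntimeWarning: Mean of empty slice.
Traceback (most recent call last):
IndexError: index 0 is out of bounds for axis 0 with size 0
```

View pics/w1.png

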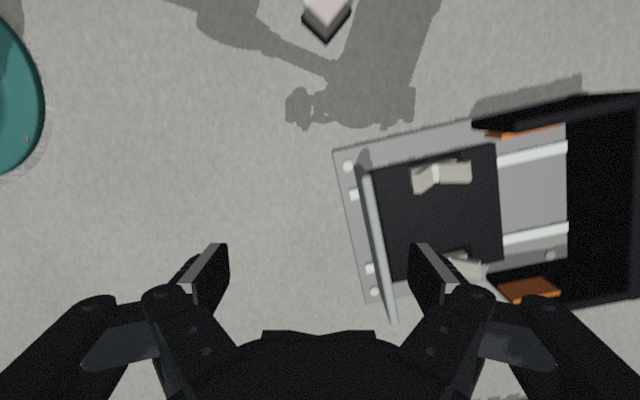

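The move was refused because rows without "roll" are invalid, so the wrist picture shows the carriage and not the fuse. The near saddle is at (440,173), the plate at (375,240) and the relay at (327,15). I'll retry with roll 0.

step_arm(commands=[{"fingers": -1, "dx": 0.425, "dy": 0.075, "dz": 0.015, "roll": 0}, {"fingers": -1, "dx": 0.425, "dy": 0.075, "dz": 0.015, "roll": 0}, {"fingers": -1, "dx": 0.425, "dy": 0.075, "dz": 0.015, "roll": 0}, {"fingers": -1, "dx": 0.425, "dy": 0.075, "dz": 0.015, "roll": 0}, {"fingers": -1, "dx": 0.425, "dy": 0.075, "dz": 0.015, "roll": 0}, {"fingers": -1, "dx": 0.425, "dy": 0.075, "dz": 0.015, "roll": 0}, {"fingers": -1, "dx": 0.425, "dy": 0.075, "dz": 0.015, "roll": 0}, {"fingers": -1, "dx": 0.425, "dy": 0.075, "dz": 0.015, "roll": 0}])

```text
time: 2.15
tool_pos: [0.5446, 0.2371, 0.1991]
tcp_rot: [-2.409, -2.015, 0.001]
wrist_force: [-0.3, -0.7, -1.0]
width: 1.002
grip_force: 0.0
```

```bash
cat > look.py <<'E'
import sys
from h import *
n=sys.argv[1]; go(.545,.236,.1,-10.4)
c=calibration("wrist"); p,d=read_camera("wrist"); cv2.imwrite(f"pics/{n}.png",p); np.savez(f"{n}.npz",p=p,d=d,K=c["intrinsics"],T=c["world_to_cam"])
W=world("wrist",d,c)
m=(W[...,2]>.02)&(W[...,2]<.055)&(np.hypot(W[...,0]-.545,W[...,1]-.236)<.1)&(p.min(2)>60)
q=W[m]; print(len(q),cv2.minAreaRect(q[:,:2].astype(np.float32)),q.mean(0))
t=q[q[:,2]>.034]; print(len(t),t.mean(0)); v=np.linalg.svd(t[:,:2]-t[:,:2].mean(0),full_matrices=0)[2][0]; print(np.degrees(np.arctan2(v[1],v[0])))
E
python3 look.py w2
```

```text
t 2.15 pos [0.5446 0.2371 0.1991] tooly -10.2 tilt 0.06 q6 0.55 -> d [-0.0011  0.0007  0.0991] roll 0.2
4919 ((0.5433964133262634, 0.23726975917816162), (0.1502532958984375, 0.03948548063635826), 79.8934097290039) [0.54438999 0.2421026  0.03881011]
4221 [0.54449402 0.24236532 0.04012051]
-100.28048592383331
```

View pics/w2.png

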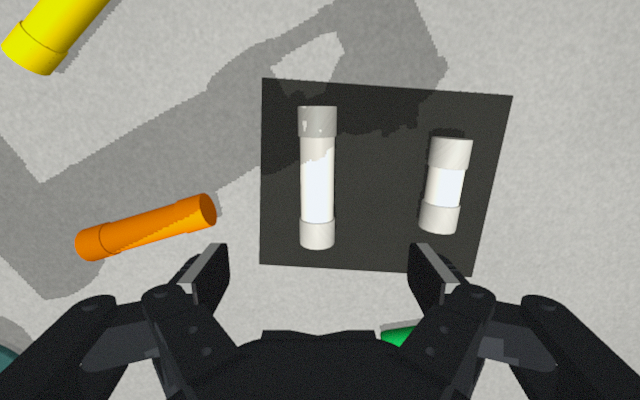

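The wrist view shows the long fuse at (317,178), centred between the fingers, and the short fuse at (443,185), well clear. I'll descend and grip at 25 N.

step_arm(commands=[{"fingers": -1, "dx": 0, "dy": -0.001, "dz": 0.06, "roll": 0}, {"fingers": -1, "dx": 0, "dy": -0.001, "dz": 0.11, "roll": 0}, {"fingers": -1, "dx": 0, "dy": -0.001, "dz": 0.145, "roll": 0}, {"fingers": -1, "dx": 0, "dy": -0.001, "dz": 0.17, "roll": 0}, {"fingers": -1, "dx": 0, "dy": -0.001, "dz": 0.182, "roll": 0}, {"fingers": -1, "dx": 0, "dy": -0.001, "dz": 0.19, "roll": 0}, {"fingers": -1, "dx": 0, "dy": -0.001, "dz": 0.19, "roll": 0}, {"fingers": -1, "dx": 0, "dy": -0.001, "dz": 0.19, "roll": 0}], squeeze=25)

```text
time: 3.2
tool_pos: [0.544, 0.2344, 0.0114]
tcp_rot: [2.413, 2.01, 0.003]
wrist_force: [0.9, -0.9, -0.3]
width: 0.996
grip_force: 0.0
```

step_arm(commands=[{"fingers": -0.5, "dx": 0, "dy": 0, "dz": 0, "roll": 0}, {"fingers": -0.2, "dx": 0, "dy": 0, "dz": 0, "roll": 0}, {"fingers": 0.0, "dx": 0, "dy": 0, "dz": 0, "roll": 0}, {"fingers": 0.1, "dx": 0, "dy": 0, "dz": 0, "roll": 0}, {"fingers": 0.2, "dx": 0, "dy": 0, "dz": 0, "roll": 0}, {"fingers": 0.4, "dx": 0, "dy": 0, "dz": 0, "roll": 0}, {"fingers": 0.6, "dx": 0, "dy": 0, "dz": 0, "roll": 0}, {"fingers": 1, "dx": 0, "dy": 0, "dz": 0, "roll": 0}], squeeze=25)

```text
time: 4.2
tool_pos: [0.5428, 0.2342, 0.0103]
tcp_rot: [-2.414, -2.011, 0.001]
wrist_force: [-2.5, -0.5, 4.5]
width: 0.411
grip_force: 25.1
```

Gripped: 35 mm wide at 25 N. Lifting.

step_arm(commands=[{"fingers": 1, "dx": 0, "dy": 0, "dz": -0.01, "roll": 0}, {"fingers": 1, "dx": 0, "dy": 0, "dz": -0.03, "roll": 0}, {"fingers": 1, "dx": 0, "dy": 0, "dz": -0.06, "roll": 0}, {"fingers": 1, "dx": 0, "dy": 0, "dz": -0.1, "roll": 0}, {"fingers": 1, "dx": 0, "dy": 0, "dz": -0.14, "roll": 0}, {"fingers": 1, "dx": 0, "dy": 0, "dz": -0.17, "roll": 0}, {"fingers": 1, "dx": 0, "dy": 0, "dz": -0.19, "roll": 0}, {"fingers": 1, "dx": 0, "dy": 0, "dz": -0.19, "roll": 0}], squeeze=25)

```text
time: 5.2
tool_pos: [0.5444, 0.2346, 0.2027]
tcp_rot: [2.413, 2.01, 0.007]
wrist_force: [0.2, 0.5, -3.0]
width: 0.411
grip_force: 25.9
```

```bash
python3 -c "
from h import *
s=read_state();print(s['width'],s['grip_force'],s['wrist_force'])
go(.45,-.1,.2,3.1);go(.5255,-.248,.2,3.1)"
```

```text
0.41050264152287996 25.883182883262634 [ 0.24193463  0.51888332 -3.03504052]
t 5.2 pos [0.5444 0.2346 0.2027] tooly -10.4 tilt 0.26 q6 0.55 -> d [-0.3461 -0.0324  0.0018] roll -13.5
t 5.2 pos [0.5444 0.2346 0.2027] tooly -10.4 tilt 0.26 q6 0.55 -> d [-0.4781  0.0686  0.0018] roll -13.5
```

step_arm(commands=[{"fingers": 1, "dx": -0.02, "dy": 0.003, "dz": 0, "roll": -1}, {"fingers": 1, "dx": -0.06, "dy": 0.009, "dz": 0, "roll": -3}, {"fingers": 1, "dx": -0.11, "dy": 0.016, "dz": 0, "roll": -5}, {"fingers": 1, "dx": -0.16, "dy": 0.023, "dz": 0, "roll": -7}, {"fingers": 1, "dx": -0.21, "dy": 0.03, "dz": 0, "roll": -9}, {"fingers": 1, "dx": -0.26, "dy": 0.037, "dz": 0, "roll": -11}, {"fingers": 1, "dx": -0.31, "dy": 0.044, "dz": 0, "roll": -13}, {"fingers": 1, "dx": -0.35, "dy": 0.05, "dz": 0, "roll": -13.5}], squeeze=25)

```text
time: 6.2
tool_pos: [0.5275, -0.1208, 0.1981]
tcp_rot: [-2.159, -2.278, 0.003]
wrist_force: [-0.1, -0.2, -2.3]
width: 0.407
grip_force: 25.8
```

```bash
python3 -c "
from h import *
go(.5255,-.248,.16,3.1)"
```

```text
t 6.2 pos [ 0.5275 -0.1208  0.1981] tooly 3.1 tilt 0.19 q6 -0.32 -> d [-0.127  -0.0087  0.038 ] roll -0.0
```

```bash
python3 - <<'E'
from h import *
z=np.load("w1.npz"); W=world("wrist",z["d"],dict(intrinsics=z["K"],world_to_cam=z["T"]))
def fit(n,box,zlo,zhi):
    x0,y0,x1,y1=box; w=W[y0:y1,x0:x1]; q=w[(w[...,2]>zlo)&(w[...,2]<zhi)]
    r=cv2.minAreaRect(q[:,:2].astype(np.float32)); print(n,len(q),np.round(r[0],4),np.round(r[1],4),r[2],q.mean(0).round(4))
    return q
fit("saddle",(400,150,485,205),.035,.075)
q=fit("plate top",(350,150,400,330),.078,.095)
a,b=np.polyfit(q[:,1],q[:,0],1); print("plate yaw",-np.degrees(np.arctan(a)), "x at y=-.2525",a*-.2525+b)
q=fit("floor",(375,150,505,290),.015,.03)
print(cv2.boxPoints(cv2.minAreaRect(q[:,:2].astype(np.float32))).round(4))
z=np.load("top0.npz"); W=world("top",z["d"])
q=fit("ptop",(390,240,490,265),.075,.1)
a,b=np.polyfit(q[:,1],q[:,0],1); print("plate yaw",-np.degrees(np.arctan(a)), a*-.2525+b)
E
```

```text
saddle 1092 [ 0.5202 -0.1898] [0.0613 0.0207] 3.2587525844573975 [ 0.5222 -0.1888  0.049 ]
plate top 1565 [ 0.4432 -0.2514] [0.0102 0.1695] 2.8594844341278076 [ 0.4425 -0.2443  0.0842]
plate yaw 2.850330515588139 x at y=-.2525 0.44290408007827203
floor 11478 [ 0.5289 -0.2551] [0.1735 0.1652] 83.90015411376953 [ 0.5296 -0.2416  0.0219]
[[ 0.4376 -0.3326]
 [ 0.6018 -0.3501]
 [ 0.6202 -0.1776]
 [ 0.456  -0.16  ]]
ptop 229 [ 0.4451 -0.2528] [0.0101 0.1683] 2.9608757495880127 [ 0.4449 -0.2516  0.0843]
plate yaw 3.0884885314446877 0.4449472864340057
```

```bash
python3 -c "
from h import *
go(.5238,-.2503,.11,2.95)"
```

```text
t 6.2 pos [ 0.5275 -0.1208  0.1981] tooly 3.1 tilt 0.19 q6 -0.32 -> d [-0.1292 -0.0103  0.088 ] roll 0.1
```

step_arm(commands=[{"fingers": 1, "dx": -0.03, "dy": -0.003, "dz": 0.01, "roll": 0}, {"fingers": 1, "dx": -0.065, "dy": -0.006, "dz": 0.03, "roll": 0}, {"fingers": 1, "dx": -0.1, "dy": -0.009, "dz": 0.05, "roll": 0}, {"fingers": 1, "dx": -0.12, "dy": -0.01, "dz": 0.07, "roll": 0}, {"fingers": 1, "dx": -0.13, "dy": -0.01, "dz": 0.08, "roll": 0}, {"fingers": 1, "dx": -0.13, "dy": -0.01, "dz": 0.085, "roll": 0}, {"fingers": 1, "dx": -0.13, "dy": -0.01, "dz": 0.085, "roll": 0}, {"fingers": 1, "dx": -0.13, "dy": -0.01, "dz": 0.085, "roll": 0}], squeeze=25)

```text
time: 7.2
tool_pos: [0.5268, -0.2488, 0.1161]
tcp_rot: [2.159, 2.281, 0.001]
wrist_force: [0.4, -0.6, -4.4]
width: 0.411
grip_force: 25.8
```

```bash
python3 - <<'E'
from h import *
go(.5238,-.2503,.06,2.95)
s=read_state();print(s['wrist_force'],s['width'])
W0=None
p,d=read_camera("top"); W=world("top",d); cv2.imwrite("pics/top1.png",cv2.resize(p[140:280,370:510],None,fx=4,fy=4))
p,d=read_camera("scene"); cv2.imwrite("pics/scene1.png",cv2.resize(p[130:270,110:250],None,fx=4,fy=4))
go(.5238,-.2503,.06,2.95)
E
```

```text
t 7.2 pos [ 0.5268 -0.2488  0.1161] tooly 3.2 tilt 0.08 q6 -0.54 -> d [-0.0013 -0.0032  0.0561] roll 0.2
[ 0.35221727 -0.62828022 -4.43224813] 0.4108585164105128
t 7.3 pos [ 0.5268 -0.2491  0.1162] tooly 3.2 tilt 0.09 q6 -0.54 -> d [-0.001  -0.0032  0.0562] roll 0.2
```

View pics/scene1.png

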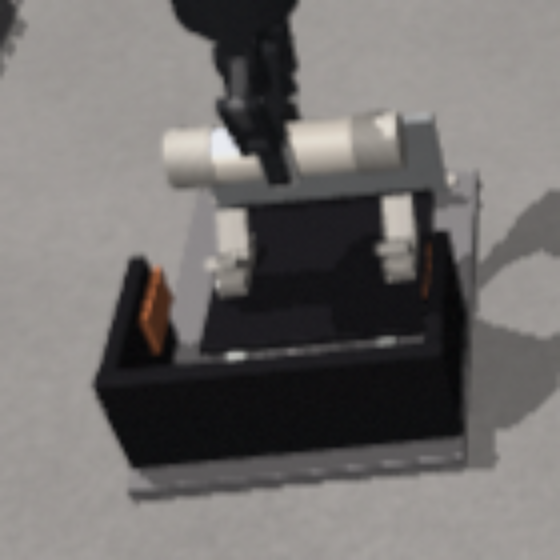

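The fuse is held level above the carriage, with caps at crop (188,157) and (377,143) and saddles at (233,245) and (398,240). I'll check the fuse's y offset numerically against the saddles.

```bash
python3 - <<'E'
from h import *
go(.5238,-.2503,.06,2.95)
p,d=read_camera("scene"); W=world("scene",d)
m=(W[...,2]>.105)&(W[...,2]<.16)&(np.hypot(W[...,0]-.5268,W[...,1]+.2488)<.1)&(p.min(2)>100)
q=W[m]; ax=np.array([-np.sin(.0515),np.cos(.0515)]); t=(q[:,:2]-[.5268,-.2488])@ax
print(len(q),"fuse along range",np.percentile(t,[0,1,99,100]),q[:,2].min(),q[:,2].max())
for lo,hi in((-.075,-.05),(.05,.075)):
    k=q[(t>lo)&(t<hi)]; print(k.mean(0),k[:,2].max())
x0,y0,x1,y1=150,170,225,205
w=W[y0:y1,x0:x1]; pp=p[y0:y1,x0:x1]
k=w[(w[...,2]>.03)&(w[...,2]<.06)&(pp.min(2)>100)&(w[...,0]>.49)&(w[...,0]<.56)]
t=(k[:,:2]-[.5238,-.2477])@ax
print("saddles along",np.histogram(t,bins=np.arange(-.085,.086,.005)))
E
```

```text
t 7.3 pos [ 0.5268 -0.2491  0.1162] tooly 3.2 tilt 0.09 q6 -0.54 -> d [-0.001  -0.0032  0.0562] roll 0.2
623 fuse along range [-0.06950535 -0.06851768  0.07848118  0.07969766] 0.11669255522175526 0.15225795157072053
[ 0.54074526 -0.30796241  0.14229272] 0.15184263917975704
[ 0.53350531 -0.18604098  0.14160335] 0.15149648325901888
saddles along (array([ 0,  0,  0,  8, 38, 37, 34, 28,  0,  0,  0,  0,  0,  0,  0,  0,  0,
        0,  0,  0,  0,  0,  0,  0,  0,  0,  4, 32, 33, 34, 31,  0,  0,  0]), array([-8.5000000e-02, -8.0000000e-02, -7.5000000e-02, -7.0000000e-02,
       -6.5000000e-02, -6.0000000e-02, -5.5000000e-02, -5.0000000e-02,
       -4.5000000e-02, -4.0000000e-02, -3.5000000e-02, -3.0000000e-02,
       -2.5000000e-02, -2.0000000e-02, -1.5000000e-02, -1.0000000e-02,
       -5.0000000e-03,  6.9388939e-17,  5.0000000e-03,  1.0000000e-02,
        1.5000000e-02,  2.0000000e-02,  2.5000000e-02,  3.0000000e-02,
        3.5000000e-02,  4.0000000e-02,  4.5000000e-02,  5.0000000e-02,
        5.5000000e-02,  6.0000000e-02,  6.5000000e-02,  7.0000000e-02,
        7.5000000e-02,  8.0000000e-02,  8.5000000e-02]))
```

step_arm(commands=[{"fingers": 1, "dx": -0.003, "dy": -0.003, "dz": 0.01, "roll": 0}, {"fingers": 1, "dx": -0.003, "dy": -0.003, "dz": 0.025, "roll": 0}, {"fingers": 1, "dx": -0.003, "dy": -0.003, "dz": 0.04, "roll": 0}, {"fingers": 1, "dx": -0.003, "dy": -0.003, "dz": 0.05, "roll": 0}, {"fingers": 1, "dx": -0.003, "dy": -0.003, "dz": 0.055, "roll": 0}, {"fingers": 1, "dx": -0.003, "dy": -0.003, "dz": 0.055, "roll": 0}, {"fingers": 1, "dx": -0.003, "dy": -0.003, "dz": 0.055, "roll": 0}], squeeze=25)

```text
time: 8.22
tool_pos: [0.5238, -0.2529, 0.0608]
tcp_rot: [2.16, 2.28, 0.0]
wrist_force: [-0.3, 0.1, -3.6]
width: 0.41
grip_force: 25.8
```

```bash
python3 - <<'E'
from h import *
go(.5238,-.2515,.049,2.95)
print(read_state()['wrist_force'])
p,d=read_camera("scene"); W=world("scene",d)
m=(W[...,2]>.065)&(W[...,2]<.105)&(abs(W[...,0]-.5238)<.04)&(abs(W[...,1]+.2488)<.1)&(p.min(2)>90)
q=W[m]; ax=np.array([-np.sin(.0515),np.cos(.0515)]); n=np.array([ax[1],-ax[0]])
t=(q[:,:2]-[.5238,-.2477])@ax; x=(q[:,:2]-[.5238,-.2477])@n
print(len(q),np.percentile(t,[0,1,99,100]),q[:,2].max())
# axis from cylinder fit r=.02 on caps
from scipy.optimize import least_squares
for lo,hi in((-.09,-.05),(.05,.09)):
    k=(t>lo)&(t<hi)&(q[:,2]>.06)
    r=least_squares(lambda a:np.hypot(x[k]-a[0],q[k,2]-a[1])-.02,[0,.075],loss="soft_l1",f_scale=.002); print("cap x,z off cradle",k.sum(),r.x.round(4),np.abs(r.fun).mean())
E
```

```text
t 8.22 pos [ 0.5238 -0.2529  0.0608] tooly 3.1 tilt 0.06 q6 -0.55 -> d [0.0014 0.0001 0.0118] roll 0.1
[-0.2545787   0.14971428 -3.55258547]
586 [-0.07472609 -0.07369546  0.07360086  0.07435641] 0.10465763536446315
cap x,z off cradle 125 [-0.0014  0.0741] 0.0014085390118828423
cap x,z off cradle 119 [-0.0016  0.0741] 0.00145815836345941
```

step_arm(commands=[{"fingers": 1, "dx": 0, "dy": 0, "dz": 0.004, "roll": 0}, {"fingers": 1, "dx": 0, "dy": 0, "dz": 0.007, "roll": 0}, {"fingers": 1, "dx": 0, "dy": 0, "dz": 0.009, "roll": 0}, {"fingers": 1, "dx": 0, "dy": 0, "dz": 0.01, "roll": 0}, {"fingers": 1, "dx": 0, "dy": 0, "dz": 0.01, "roll": 0}, {"fingers": 1, "dx": 0, "dy": 0, "dz": 0.01, "roll": 0}], squeeze=25)

```text
time: 9.02
tool_pos: [0.5233, -0.2527, 0.0503]
tcp_rot: [2.161, 2.281, 0.0]
wrist_force: [0.1, 1.0, -3.6]
width: 0.407
grip_force: 25.8
```

step_arm(commands=[{"fingers": 1, "dx": 0, "dy": 0, "dz": 0.0005, "roll": 0}, {"fingers": 1, "dx": 0, "dy": 0, "dz": 0.001, "roll": 0}, {"fingers": 1, "dx": 0, "dy": 0, "dz": 0.001, "roll": 0}], squeeze=25)

```text
time: 9.4
tool_pos: [0.5232, -0.2526, 0.0491]
tcp_rot: [-2.161, -2.281, 0.0]
wrist_force: [-0.5, 0.6, -4.2]
width: 0.413
grip_force: 25.8
```

step_arm(commands=[{"fingers": 1, "dx": 0, "dy": 0, "dz": 0.0005, "roll": 0}, {"fingers": 1, "dx": 0, "dy": 0, "dz": 0.001, "roll": 0}, {"fingers": 1, "dx": 0, "dy": 0, "dz": 0.001, "roll": 0}], squeeze=25)

```text
time: 9.78
tool_pos: [0.5233, -0.2527, 0.0487]
tcp_rot: [2.161, 2.281, 0.0]
wrist_force: [-2.4, 0.6, 1.2]
width: 0.409
grip_force: 26.2
```

step_arm(commands=[{"fingers": 1, "dx": 0, "dy": 0, "dz": 0.0005, "roll": 0}, {"fingers": 1, "dx": 0, "dy": 0, "dz": 0.0005, "roll": 0}], squeeze=25)

```text
time: 10.02
tool_pos: [0.5238, -0.2527, 0.0486]
tcp_rot: [2.16, 2.28, 0.001]
wrist_force: [-1.8, 3.0, 6.3]
width: 0.408
grip_force: 26.6
```

Seated, with contact felt. I'll ease off and open the fingers.

step_arm(commands=[{"fingers": 1, "dx": 0, "dy": 0, "dz": -0.0007, "roll": 0}, {"fingers": 0.1, "dx": 0, "dy": 0, "dz": -0.0007, "roll": 0}, {"fingers": 0, "dx": 0, "dy": 0, "dz": -0.0007, "roll": 0}, {"fingers": -0.2, "dx": 0, "dy": 0, "dz": -0.0007, "roll": 0}, {"fingers": -0.5, "dx": 0, "dy": 0, "dz": -0.0007, "roll": 0}, {"fingers": -0.6, "dx": 0, "dy": 0, "dz": -0.0007, "roll": 0}, {"fingers": -0.6, "dx": 0, "dy": 0, "dz": -0.0007, "roll": 0}, {"fingers": -0.6, "dx": 0, "dy": 0, "dz": -0.0007, "roll": 0}])

```text
time: 11.02
tool_pos: [0.5233, -0.2526, 0.0484]
tcp_rot: [2.161, 2.281, 0.0]
wrist_force: [-0.1, -0.1, -0.2]
width: 0.802
grip_force: 0.0
```

```bash
cat > chk.py <<'E'
from h import *
import sys
from scipy.optimize import least_squares
s=read_state(); print(s["time"],s["tool_pos"].round(4),s["wrist_force"].round(2),s["width"],s["grip_force"])
p,d=read_camera("scene"); W=world("scene",d)
cx,cy=float(sys.argv[1]),float(sys.argv[2])
ax=np.array([-np.sin(.0515),np.cos(.0515)]); n=np.array([ax[1],-ax[0]])
T=(W[...,:2]-[cx,cy])@ax; X=(W[...,:2]-[cx,cy])@n
m=(W[...,2]>.055)&(W[...,2]<.09)&(abs(X)<.035)&(abs(T)<.09)&(p.min(2)>90)
t,x,z=T[m],X[m],W[m][:,2]
print(m.sum(),"along",np.percentile(t,[0,1,99,100]))
for lo,hi in((-.09,-.05),(.05,.09)):
    k=(t>lo)&(t<hi)
    r=least_squares(lambda a:np.hypot(x[k]-a[0],z[k]-a[1])-.02,[0,.065],loss="soft_l1",f_scale=.002); print("cap x,z",k.sum(),r.x.round(4),np.abs(r.fun).mean().round(4))
k=(W[...,2]>.078)&(abs(X+.08)<.02)&(abs(T)<.09)&(W[...,2]<.092); print("plate rel x range",np.percentile(X[k],[5,50,95]) if k.any() else None)
cv2.imwrite(f"pics/{sys.argv[3]}.png",cv2.resize(p[130:270,110:250],None,fx=4,fy=4))
E
python3 chk.py .5238 -.2477 sc2
```

```text
11.025 [ 0.5233 -0.2526  0.0484] [-0.07 -0.09 -0.23] 0.801829011956214 0.0
573 along [-0.07472185 -0.07360911  0.07395159  0.07451606]
cap x,z 142 [-0.0018  0.0615] 0.0017
cap x,z 134 [-0.0014  0.0617] 0.0018
plate rel x range [-0.0852427  -0.07831812 -0.07436641]
```

Released: the fuse lies centred at z≈62 mm. I'll lift straight up, shut the fingers and move in front of the plate.

step_arm(commands=[{"fingers": -0.6, "dx": 0, "dy": 0, "dz": -0.01, "roll": 0}, {"fingers": -0.6, "dx": 0, "dy": 0, "dz": -0.03, "roll": 0}, {"fingers": -0.6, "dx": 0, "dy": 0, "dz": -0.06, "roll": 0}, {"fingers": -0.6, "dx": 0, "dy": 0, "dz": -0.1, "roll": 0}, {"fingers": 0, "dx": 0, "dy": 0, "dz": -0.12, "roll": 0}, {"fingers": 1, "dx": 0, "dy": -0.04, "dz": -0.12, "roll": 0}, {"fingers": 1, "dx": 0, "dy": -0.09, "dz": -0.12, "roll": 0}, {"fingers": 1, "dx": 0, "dy": -0.13, "dz": -0.12, "roll": 0}])

```text
time: 12.08
tool_pos: [0.3918, -0.2594, 0.1686]
tcp_rot: [-2.16, -2.281, 0.0]
wrist_force: [1.0, 0.3, -0.5]
width: 0.001
grip_force: 0.0
```

step_arm(commands=[{"fingers": 1, "dx": 0, "dy": 0, "dz": 0, "roll": 0}, {"fingers": 1, "dx": 0, "dy": 0, "dz": 0, "roll": 0}, {"fingers": 1, "dx": 0, "dy": 0, "dz": 0, "roll": 0}])

```text
time: 12.45
tool_pos: [0.3946, -0.2599, 0.1688]
tcp_rot: [2.159, 2.281, 0.0]
wrist_force: [0.8, 0.6, -0.3]
width: -0.0
grip_force: 0.0
```

```bash
python3 chk.py .5238 -.2477 sc3; python3 -c "
from h import *
go(.3937,-.2542,.052,2.95)
p,d=read_camera('top'); W=world('top',d)
for u in (425,440,455):
    print([(v,W[v,u].round(3).tolist()) for v in (156,160,164)])
"
```

```text
12.45 [ 0.3946 -0.2599  0.1688] [ 0.76  0.59 -0.3 ] -3.599026353047712e-05 0.0
733 along [-0.07527096 -0.07305783  0.07339489  0.07465598]
cap x,z 138 [-0.0013  0.0616] 0.0019
cap x,z 134 [-0.0013  0.0616] 0.0021
plate rel x range [-0.08512531 -0.07847134 -0.07453755]
t 12.5 pos [ 0.3945 -0.2598  0.1686] tooly 3.1 tilt 0.03 q6 -0.69 -> d [ 0.0056 -0.0006  0.1166] roll 0.2
[(156, [0.716, -0.215, 0.003]), (160, [0.684, -0.196, 0.094]), (164, [0.679, -0.202, 0.063])]
[(156, [0.718, -0.261, -0.001]), (160, [0.684, -0.238, 0.096]), (164, [0.681, -0.247, 0.058])]
[(156, [0.718, -0.306, 0.0]), (160, [0.685, -0.281, 0.094]), (164, [0.683, -0.291, 0.053])]
```

View pics/sc3.png

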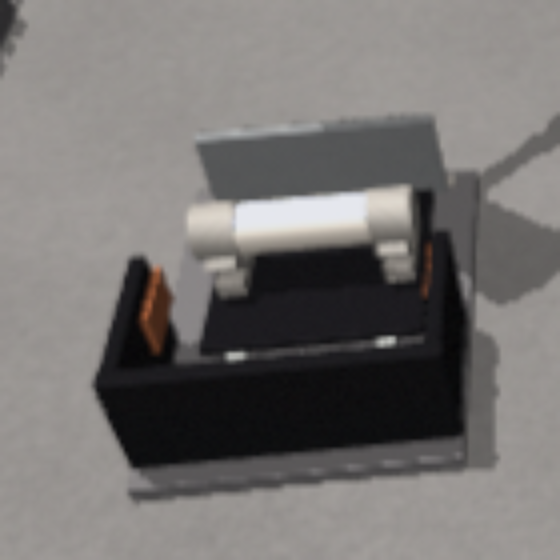

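The fuse lies in both saddles, with caps at crop (210,225) and (390,215) and the plate behind it at (320,155). The opening is about 77 mm. Lowering in front of the plate.

step_arm(commands=[{"fingers": 1, "dx": 0.0055, "dy": 0, "dz": 0.03, "roll": 0}, {"fingers": 1, "dx": 0.0055, "dy": 0, "dz": 0.07, "roll": 0}, {"fingers": 1, "dx": 0.0055, "dy": 0, "dz": 0.1, "roll": 0}, {"fingers": 1, "dx": 0.0055, "dy": 0, "dz": 0.116, "roll": 0}, {"fingers": 1, "dx": 0.0055, "dy": 0, "dz": 0.116, "roll": 0}, {"fingers": 1, "dx": 0.0055, "dy": 0, "dz": 0.116, "roll": 0}])

```text
time: 13.3
tool_pos: [0.3943, -0.2549, 0.0535]
tcp_rot: [2.159, 2.279, 0.0]
wrist_force: [0.6, -0.5, 0.2]
width: 0.002
grip_force: 0.0
```

step_arm(commands=[{"fingers": 1, "dx": 0, "dy": 0.004, "dz": 0, "roll": 0}, {"fingers": 1, "dx": 0, "dy": 0.008, "dz": 0, "roll": 0}, {"fingers": 1, "dx": 0, "dy": 0.012, "dz": 0, "roll": 0}, {"fingers": 1, "dx": 0, "dy": 0.015, "dz": 0, "roll": 0}, {"fingers": 1, "dx": 0, "dy": 0.018, "dz": 0, "roll": 0}, {"fingers": 1, "dx": 0, "dy": 0.02, "dz": 0, "roll": 0}, {"fingers": 1, "dx": 0, "dy": 0.022, "dz": 0, "roll": 0}, {"fingers": 1, "dx": 0, "dy": 0.024, "dz": 0, "roll": 0}])

```text
time: 14.3
tool_pos: [0.4172, -0.2528, 0.0524]
tcp_rot: [-2.161, -2.28, 0.0]
wrist_force: [-0.6, 0.8, 0.0]
width: -0.0
grip_force: 0.0
```

step_arm(commands=[{"fingers": 1, "dx": 0, "dy": 0.002, "dz": 0, "roll": 0}, {"fingers": 1, "dx": 0, "dy": 0.004, "dz": 0, "roll": 0}, {"fingers": 1, "dx": 0, "dy": 0.006, "dz": 0, "roll": 0}, {"fingers": 1, "dx": 0, "dy": 0.008, "dz": 0, "roll": 0}, {"fingers": 1, "dx": 0, "dy": 0.01, "dz": 0, "roll": 0}, {"fingers": 1, "dx": 0, "dy": 0.012, "dz": 0, "roll": 0}, {"fingers": 1, "dx": 0, "dy": 0.014, "dz": 0, "roll": 0}, {"fingers": 1, "dx": 0, "dy": 0.016, "dz": 0, "roll": 0}])

```text
time: 15.3
tool_pos: [0.4331, -0.252, 0.0524]
tcp_rot: [-2.161, -2.281, 0.0]
wrist_force: [-1.7, -0.8, 1.7]
width: -0.001
grip_force: 1.1
```

```bash
python3 chk.py .5238 -.2477 sc4
```

```text
15.3 [ 0.4331 -0.252   0.0524] [-1.66 -0.84  1.67] -0.0008234003057537037 1.1354758590459824
737 along [-0.07558099 -0.07329742  0.07229275  0.07523294]
cap x,z 137 [0.0067 0.0616] 0.0016
cap x,z 130 [0.0075 0.0618] 0.0017
plate rel x range [-0.07698815 -0.06959265 -0.06589767]
```

Contact made; the carriage is moving and the fuse is riding with it. Continue pushing.

step_arm(commands=[{"fingers": 1, "dx": 0, "dy": 0.003, "dz": 0, "roll": 0}, {"fingers": 1, "dx": 0, "dy": 0.006, "dz": 0, "roll": 0}, {"fingers": 1, "dx": 0, "dy": 0.009, "dz": 0, "roll": 0}, {"fingers": 1, "dx": 0, "dy": 0.0125, "dz": 0, "roll": 0}, {"fingers": 1, "dx": 0, "dy": 0.016, "dz": 0, "roll": 0}, {"fingers": 1, "dx": 0, "dy": 0.0195, "dz": 0, "roll": 0}, {"fingers": 1, "dx": 0, "dy": 0.0225, "dz": 0, "roll": 0}, {"fingers": 1, "dx": 0, "dy": 0.0255, "dz": 0, "roll": 0}])

```text
time: 16.35
tool_pos: [0.4587, -0.2506, 0.0524]
tcp_rot: [-2.161, -2.281, 0.0]
wrist_force: [-2.4, -1.2, -0.1]
width: -0.001
grip_force: 1.2
```

step_arm(commands=[{"fingers": 1, "dx": 0, "dy": 0.003, "dz": 0, "roll": 0}, {"fingers": 1, "dx": 0, "dy": 0.006, "dz": 0, "roll": 0}, {"fingers": 1, "dx": 0, "dy": 0.009, "dz": 0, "roll": 0}, {"fingers": 1, "dx": 0, "dy": 0.0125, "dz": 0, "roll": 0}, {"fingers": 1, "dx": 0, "dy": 0.016, "dz": 0, "roll": 0}, {"fingers": 1, "dx": 0, "dy": 0.0195, "dz": 0, "roll": 0}, {"fingers": 1, "dx": 0, "dy": 0.0225, "dz": 0, "roll": 0}, {"fingers": 1, "dx": 0, "dy": 0.0245, "dz": 0, "roll": 0}])

```text
time: 17.35
tool_pos: [0.4833, -0.2493, 0.0524]
tcp_rot: [2.161, 2.281, 0.0]
wrist_force: [-1.9, -2.4, -0.7]
width: -0.002
grip_force: 1.1
```

```bash
python3 chk.py .575 -.245 sc5; python3 -c "
from h import *
go(.5,-.25,.052,2.95)"
```

```text
17.35 [ 0.4833 -0.2493  0.0524] [-1.86 -2.41 -0.65] -0.002110352612173343 1.1074911430478096
796 along [-0.08905168 -0.07473545  0.07239216  0.07445602]
cap x,z 150 [0.0057 0.0613] 0.0018
cap x,z 140 [0.0064 0.0613] 0.0018
plate rel x range [-0.07879774 -0.07092762 -0.06697083]
t 17.4 pos [ 0.4835 -0.2492  0.0524] tooly 3.1 tilt 0.03 q6 -0.58 -> d [-0.0017  0.0164  0.0005] roll 0.1
```

step_arm(commands=[{"fingers": 1, "dx": 0, "dy": 0.002, "dz": 0, "roll": 0}, {"fingers": 1, "dx": 0, "dy": 0.004, "dz": 0, "roll": 0}, {"fingers": 1, "dx": 0, "dy": 0.006, "dz": 0, "roll": 0}, {"fingers": 1, "dx": 0, "dy": 0.0075, "dz": 0, "roll": 0}, {"fingers": 1, "dx": 0, "dy": 0.009, "dz": 0, "roll": 0}, {"fingers": 1, "dx": 0, "dy": 0.0105, "dz": 0, "roll": 0}, {"fingers": 1, "dx": 0, "dy": 0.0115, "dz": 0, "roll": 0}, {"fingers": 1, "dx": 0, "dy": 0.012, "dz": 0, "roll": 0}])

```text
time: 18.4
tool_pos: [0.4951, -0.2486, 0.0524]
tcp_rot: [2.161, 2.281, 0.0]
wrist_force: [-1.8, -0.7, 0.4]
width: 0.005
grip_force: 1.0
```

step_arm(commands=[{"fingers": 1, "dx": 0, "dy": 0.001, "dz": 0, "roll": 0}, {"fingers": 1, "dx": 0, "dy": 0.002, "dz": 0, "roll": 0}, {"fingers": 1, "dx": 0, "dy": 0.003, "dz": 0, "roll": 0}, {"fingers": 1, "dx": 0, "dy": 0.004, "dz": 0, "roll": 0}])

```text
time: 18.9
tool_pos: [0.4984, -0.2484, 0.0524]
tcp_rot: [-2.159, -2.28, 0.001]
wrist_force: [-6.2, -0.7, 4.4]
width: -0.001
grip_force: 3.3
```

step_arm(commands=[{"fingers": 1, "dx": 0, "dy": 0.0005, "dz": 0, "roll": 0}, {"fingers": 1, "dx": 0, "dy": 0.001, "dz": 0, "roll": 0}, {"fingers": 1, "dx": 0, "dy": 0.001, "dz": 0, "roll": 0}])

```text
time: 19.27
tool_pos: [0.4984, -0.2484, 0.0524]
tcp_rot: [-2.158, -2.279, 0.003]
wrist_force: [-7.5, -0.8, 5.2]
width: 0.002
grip_force: 4.1
```

```bash
python3 chk.py .598 -.2435 sc6
```

```text
19.275 [ 0.4984 -0.2484  0.0524] [-7.47 -0.81  5.2 ] 0.0021958389050884463 4.053920209407806
823 along [-0.08928857 -0.07467326  0.07269942  0.0736382 ]
cap x,z 161 [-0.0021  0.0616] 0.0019
cap x,z 146 [-0.001   0.0614] 0.0021
plate rel x range [-0.08692111 -0.07871239 -0.07500345]
```

step_arm(commands=[{"fingers": 1, "dx": 0, "dy": 0.001, "dz": 0, "roll": 0}, {"fingers": 1, "dx": 0, "dy": 0.002, "dz": 0, "roll": 0}, {"fingers": 1, "dx": 0, "dy": 0.002, "dz": 0, "roll": 0}])

```text
time: 19.7
tool_pos: [0.4984, -0.2484, 0.0524]
tcp_rot: [-2.156, -2.277, 0.007]
wrist_force: [-14.3, -1.3, 11.7]
width: -0.005
grip_force: 7.4
```

At the hard stop: no motion while the force rises to 14 N. Now back away gently and lift.

step_arm(commands=[{"fingers": 1, "dx": 0, "dy": -0.004, "dz": 0, "roll": 0}, {"fingers": 1, "dx": 0, "dy": -0.01, "dz": 0, "roll": 0}, {"fingers": 1, "dx": 0, "dy": -0.025, "dz": 0, "roll": 0}, {"fingers": 1, "dx": 0, "dy": -0.045, "dz": 0, "roll": 0}, {"fingers": 1, "dx": 0, "dy": -0.06, "dz": -0.03, "roll": 0}, {"fingers": 1, "dx": 0, "dy": -0.06, "dz": -0.08, "roll": 0}, {"fingers": 1, "dx": 0, "dy": -0.06, "dz": -0.12, "roll": 0}, {"fingers": 1, "dx": 0, "dy": -0.06, "dz": -0.12, "roll": 0}])

```text
time: 20.7
tool_pos: [0.4436, -0.2532, 0.1766]
tcp_rot: [2.156, 2.274, 0.002]
wrist_force: [0.2, -0.3, -1.0]
width: 0.001
grip_force: 0.0
```

```bash
python3 chk.py .598 -.2435 sc7
```

```text
20.7 [ 0.4436 -0.2532  0.1766] [ 0.24 -0.34 -1.01] 0.0011231297730030353 0.0
816 along [-0.08897311 -0.07492613  0.07232413  0.07403205]
cap x,z 161 [-0.002   0.0616] 0.0018
cap x,z 142 [-0.0014  0.0612] 0.0021
plate rel x range [-0.08505966 -0.07864319 -0.07472265]
```

View pics/sc7.png

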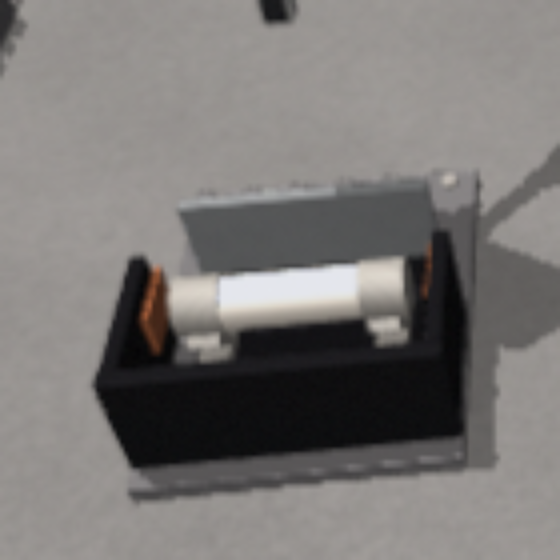

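The carriage is home and the fuse lies in both saddles, with caps at crop (195,300) and (385,285). The robot is clear, so I'm handing in.

```bash
python3 -c "
from h import *
print(finish_job())"
```

```text
the job is handed in; nothing more can be done
None
```

The long fuse was laid centred in both saddles and released, the carriage was pushed home against its stop, and the job is handed in; no verdict was returned, and I took no final picture of the short fuse, relay and screwdriver.

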